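# Lock the sliding stop of the pot jig with its locating pin

### The job

The sliding stop of the sauce-pot jig has to be locked in its set position. Take the round-knobbed locating pin from the pin block, stand it in the bore of the stop so that its tip rides on the plate underneath, and slide the stop gently towards the pot until the pin drops into the hidden blind hole and its collar sits fully down on the stop; do not force the pin, and leave the bar-headed pin, the pot and the other things where they are.

Things in the scene. Friction and masses are not known exactly. Their poses are not given: they have to be found in the camera images.
- jig: Fixed sauce-pot jig: white polymer base 230 x 110 x 20 mm. Origin on the table under its middle, z up, x along its length from the stop's end to the pot's end. Two aluminium rails, 38 mm high, run along x at y = 36 to 52 mm on both sides; the sliding stop runs between them. A steel wall, 50 mm high, closes the pot's end at x = 111 mm.
- plate (a point): Point on the jig's centre line, 19.4 mm above the table, on top of the steel plate let into the base beneath the stop (axes as the jig's). The plate has one blind hole, 14 mm wide and 14 mm deep, on the centre line; it is marked nowhere and the stop hides it.
- stop (a joint): Travel (m) of the steel sliding stop along the jig's +x, 0 to 0.050; it starts at 0 to 0.006, slides with a steady drag of about 3 N and stays where it is left. Its bore comes over the blind hole at some travel between 0.020 and 0.045, different each time.
- stop_mouth (a point): Centre of the mouth of the stop's bore, 46 mm above the table, moving with the stop; axes as the jig's. The bore is upright, 13.5 mm wide with a 2 mm lead-in, right through the stop's square guide block: 30 x 30 mm, faces square to the jig's axes, standing 15 mm proud of the stop's flat plate (top 31 mm above the table).
- stop_face (a point): Middle of the top edge of the stop's upright face, 63 mm above the table and 59 mm in +x from the bore. The face is 6 mm thick (along x) and 70 mm wide; two gussets, 46 mm high, stand behind it at y = +-28 mm, from 41 to 57 mm in +x of the bore.
- pin: Steel locating pin, 65.5 mm long, about 100 g, upright in either hole of the pin block. Origin at the centre of its lower tip, z up. Shank 12 mm thick, chamfered tip, up to 37.5 mm; flat collar 26 mm wide up to 40.5 mm; round black knob 20 mm wide up to 65.5 mm.
- pin_collar (a point): Centre of the underside of the pin's collar, 37.5 mm above its tip. With the tip on the plate it is 11 mm above the guide block. Over the hole the pin falls by its own weight, unless pinched sideways, until the collar lies on the block; the stop is then locked.
- bar_pin: The other pin in the block, not wanted: shank 16 mm (too thick for the bore), same collar, and instead of a knob a black cross bar 50 mm long and 12 mm thick, its axis 59.5 mm above the tip, lying across the block. Origin at the centre of its lower tip.
- pin_block: Fixed grey block 105 x 40 x 45 mm with two upright holes 17 mm wide, at x = -30 and +30 mm; each pin hangs in its hole with its collar on the block's top. Origin on the table under its middle, x along its length, z up.
- pot: Small steel sauce pot, 64 mm wide and 33 mm high, loose on the jig's base at its far end, about 71 mm in +x from the jig's middle. Origin at the centre of its underside. The stop does not reach it.
- label_roll: Roll of labels, 68 mm wide, 35 mm high, loose on the table behind the cabinet. Origin at the centre of its underside.
- empty_pot: Small empty steel sauce pot, 62 mm wide and 30 mm high, loose on the table between the jig's pot end, the pin block and the blue box. Origin at the centre of its underside.
Mind the look-alikes: they are no part of the job. What is shaped like the pin but purple or white is not meant.

How it is judged (in metres and radians):
On the way, in this order (a step that is already met when the one before it is completed fails the run):
1. the round-knobbed pin stands in the stop's bore, its tip at least 15 mm below the mouth (z of pin in the frame of stop_mouth below -0.015 m and horizontal distance between pin and stop_mouth below 0.006 m), for 0.2 s.
2. the pin has dropped into the blind hole, collar down on the stop (z of pin in the frame of stop_mouth below -0.0355 m and horizontal distance between pin and stop_mouth below 0.006 m), for 0.2 s.
At the end, for the whole second after the job is handed in: The round-knobbed pin stands in the stop's bore and in the blind hole under it, upright within 7 degrees and at rest, its tip at least 35.5 mm below the mouth of the bore (collar within 2 mm of the guide block), the stop slid by 15 mm or more (all of step 2 and angle between pin's own z axis and vertical below 0.12 rad and linear speed of pin below 0.02 m/s and value of joint stop above 0.015 m); the robot touches nothing.
It fails at once if the pin is forced: its contact forces with the jig, stop and plate add up to more than 60 N (some 30 N of side load when it locks the stop) (contact force between pin and jig above 60 N).
It fails at once if the bar-headed pin is moved more than 30 mm (distance of bar_pin from where it was at the start of the episode above 0.03 m).
It fails at once if the pot is moved more than 20 mm (distance of pot from where it was at the start of the episode above 0.02 m).
It fails at once if the label roll is moved more than 30 mm (distance of label_roll from where it was at the start of the episode above 0.03 m).
It fails at once if the empty pot is moved more than 30 mm (distance of empty_pot from where it was at the start of the episode above 0.03 m).
It also fails if it takes over 56 s, if anything falls off the work surface, if the arm or the gripper's body presses on something with over 40 N, if the wrist force passes 120 N, or if a joint passes its speed limit or range.

### The arm

A 7-joint arm with a two-finger parallel gripper is mounted at the origin on the work surface; the furniture and walls round the work are solid. World frame = base frame: x ahead of the robot, y to its left, z up, the work surface at z = 0. Lengths are in mm, angles in rad, forces in N, time in s.
With the tool pointing down it reaches from about 425 to 1025 mm from the base axis. Payload 3.6 kg.
Tool frame: the origin (TCP) lies midway between the tips of the shut fingers; the grasp point (between the pads) lies r.pinch_z behind it (r.pinch_z is the distance from the TCP to the grasp point, in mm); y points along the fingers, x is the direction in which the jaws open and shut, and the axes are right-handed (so a half turn about y gives the same grasp; the last joint's range is limited). The gripper opens to 85 mm and grips with 20 to 120 N. Pads are 22 mm wide; open, the fingers measure 114 mm over their backs; the gripper's body (76 mm by 85 mm) begins 54 mm behind the grasp point. The pads swing forward as they close: fully open they stand 13 mm farther back than shut.
Start: joints at [-1.409, 0.591, 0.048, 1.609, -0.033, 0.943, -0.034], TCP at [183.434, 701.414, 231.302] pointing down, gripper open.
Joint ranges: [-2.69, 2.69], [-0.47, 2.24], [-1.27, 1.36], [0.19, 2.51], [-1.53, 4.68], [0.08, 2.07], [-3.09, 3.09]. Speed limits (rad/s): [2.57, 2.57, 3.14, 3.14, 3.14, 3.14, 3.14].

### API

Orientations are given as a unit quaternion [w, x, y, z].
In Python, from plant import r gives the robot as it stands. Calls block until the motion is done:
- r.movep(position, orientation): joint-space move of the TCP to a pose.
- r.servo_line(position, attitude=None, velocity=150): straight line of the TCP; attitude=None keeps the orientation; velocity is the mean speed in mm/s.
- r.move_j(angles): joint-space move.
- r.command_gripper(opening, strength=None): finger opening in mm; strength is the grip in N (None keeps the last); returns when the fingers have stopped.
- r.hold(seconds).
- r.solve_ik(position, orientation): joint angles nearest the present ones, or None.
- r.snapshot(name): name is "scene" or "top" or "wrist"; returns a dict with "color" (400x640x3 uint8, red, green, blue), "mtx" (3x3 intrinsics, pixels), "rvec" (rotation vector, rad) and "tvec" (3), from world to camera coordinates, as OpenCV has them. Camera axes: x right, y down, z forward; pixel columns grow to the right and rows downward; lengths in mm; the calibration is good to about 2 mm. The wrist camera is an equidistant fisheye: a pixel r from the principal point sees the ray r / f radians off the axis. A picture is of the moment at which its call begins. There is no depth.
A pose or a line that the arm cannot do raises r.IKError and nothing moves.
- r.sign_off(): hands the job in, once; it reports no verdict.
Readings, each from a call of its own:
- r.get_time_s(): time.
- r.get_joints(): joint angles.
- r.get_joint_velocities(): joint speeds.
- r.get_tau(): joint torques, N m.
- r.get_position(): TCP position.
- r.get_tool_rot(): TCP orientation.
- r.get_ft_force(): force on the tool from outside, world axes, zero at the start.
- r.get_ft_torque(): the same for the moment, N m.
- r.get_width(): finger opening in mm.
Only numpy, scipy, OpenCV 4.12 (cv2) and the standard library are available. Lean on these libraries where they do the work, as an engineer would, in place of code of your own. Each camera call takes 0.05 s, during which the arm holds its last target. There are 200 camera calls.

## Working session

There is one attempt and no reset: what is moved stays moved. The work goes in short steps, each a Python script; the robot and the scene stay as the last script left them, time stands still between calls to the robot, and variables do not carry over. Pictures are saved under pics/ and viewed, about 8 in all and at most 12, crops included, and the job is handed in when it is done.

```bash
ls; mkdir -p pics; cat > h.py <<'E'
import numpy as np, cv2, json, pickle
def snap(r,name,fn):
    s=r.snapshot(name); pickle.dump(s,open('pics/%s.pkl'%fn,'wb'))
    cv2.imwrite('pics/%s.png'%fn,s['color'][:,:,::-1]); return s
def load(fn): return pickle.load(open('pics/%s.pkl'%fn,'rb'))
def ray(s,uv,fish=False):
    K=np.array(s['mtx'],float);R=cv2.Rodrigues(np.array(s['rvec'],float))[0];t=np.array(s['tvec'],float).ravel()
    x=(uv[0]-K[0,2])/K[0,0];y=(uv[1]-K[1,2])/K[1,1]
    if fish:
        th=np.hypot(x,y);k=np.sin(th)/th if th>1e-9 else 1;d=np.array([x*k,y*k,np.cos(th)])
    else: d=np.array([x,y,1.])
    d=R.T@d
    return -R.T@t,d/np.linalg.norm(d)
def tri(rays):
    A=sum(np.eye(3)-np.outer(d,d) for c,d in rays);b=sum((np.eye(3)-np.outer(d,d))@c for c,d in rays)
    p=np.linalg.solve(A,b);return p,[np.linalg.norm(np.cross(p-c,d)) for c,d in rays]
def atz(s,uv,z,fish=False):
    c,d=ray(s,uv,fish);return c+d*(z-c[2])/d[2]
def proj(s,p,fish=False):
    K=np.array(s['mtx'],float);R=cv2.Rodrigues(np.array(s['rvec'],float))[0];t=np.array(s['tvec'],float).ravel()
    q=R@np.array(p,float)+t
    if fish:
        rr=np.hypot(q[0],q[1]);th=np.arctan2(rr,q[2]);x,y=q[0]/rr*th,q[1]/rr*th
    else: x,y=q[0]/q[2],q[1]/q[2]
    return K[0,0]*x+K[0,2],K[1,1]*y+K[1,2]
def crop(fn,u0,v0,u1,v1,k,out):
    s=cv2.imread('pics/%s.png'%fn)[v0:v1,u0:u1]
    cv2.imwrite('pics/%s.png'%out,cv2.resize(s,None,fx=k,fy=k,interpolation=cv2.INTER_CUBIC))
E
python3 - <<'E'
from h import *; from plant import r
ims=[]
for n in("scene","top","wrist"):
    s=snap(r,n,n+'0');ims.append(s['color']);c,d=ray(s,(320,200));print(n,c.round(),d.round(2),s['mtx'][0][0])
print(r.pinch_z,r.get_time_s(),r.get_tool_rot(),r.get_width())
E
```

```text
pics
scene [-128. -551.  424.] [ 0.7   0.57 -0.42] 381.4704467369162
top [ 294.  -76. 1007.] [ 0.21  0.05 -0.98] 510.76277759272426
wrist [118. 719. 373.] [ 0.26 -0.06 -0.96] 309.70691628693146
18.700000000000003 0.15 [-0.55928314  0.56008037  0.43168552 -0.43261988] 85.53437456294066
```

```bash
python3 -c "
import cv2,numpy as np
a=cv2.imread('pics/scene0.png');b=cv2.imread('pics/top0.png')
cv2.imwrite('pics/a.png',cv2.resize(a,(800,500)));cv2.imwrite('pics/b.png',cv2.resize(b,(800,500)))"
```

```text
(no output)
```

View pics/a.png

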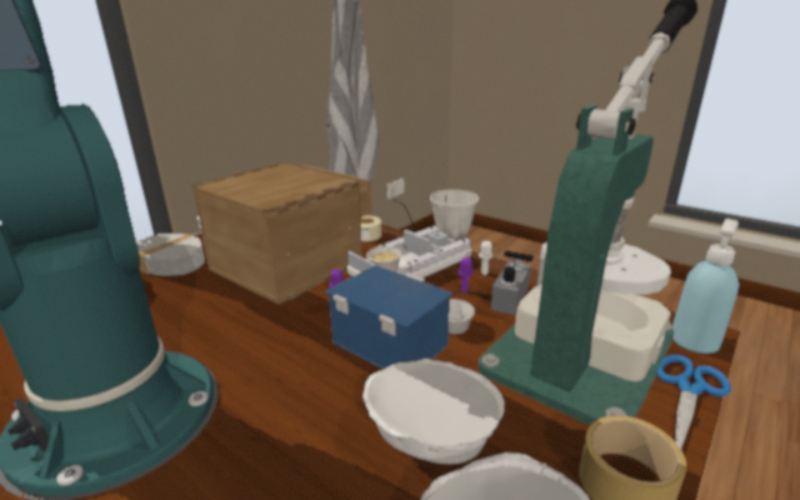

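View pics/b.png

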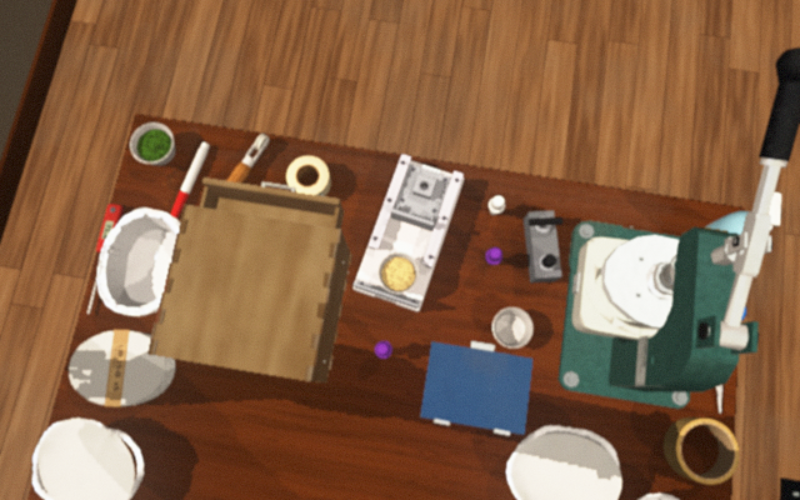

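The top view (800 px wide) shows the jig at about (410,230), with the bore at (424,185) and the pot at (398,272). The pin block is at (543,245), with the bar pin at (543,220) and the round black knob at (548,262). The look-alikes are purple at (493,256) and (382,349), and white at (497,204). Next I'll confirm these in enlarged crops.

```bash
python3 -c "
from h import *
crop('top0',280,120,460,250,4.4,'c');crop('scene0',275,170,440,270,4.8,'d')"
```

```text
(no output)
```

View pics/c.png

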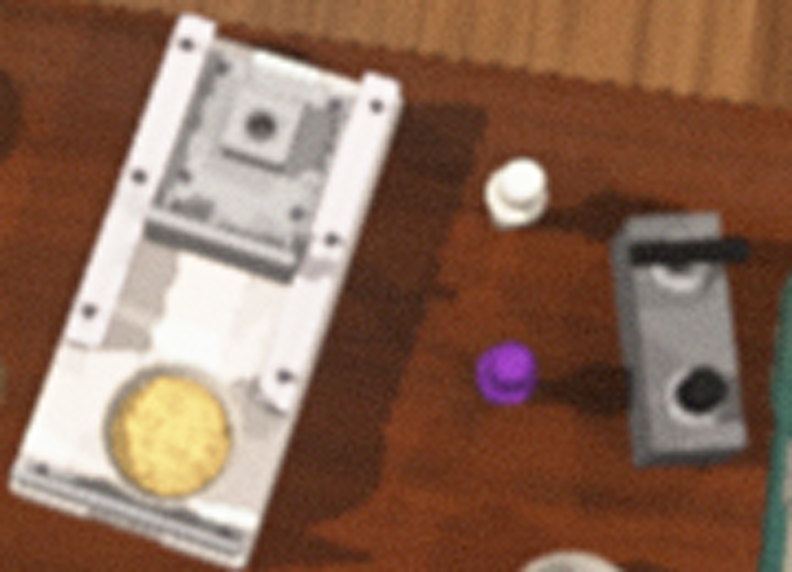

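View pics/d.png

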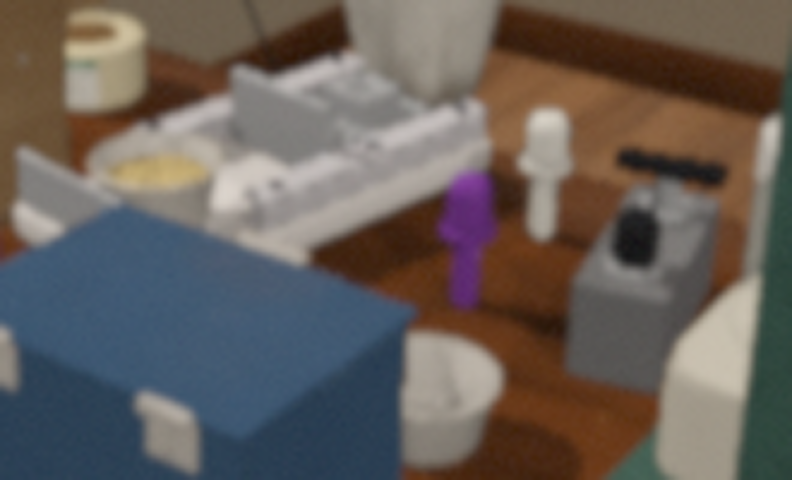

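The crops confirm the target is the round black knob with a steel collar, in the block's near hole (crop c (702,388), crop d (636,236)). The other block pin has the cross bar (crop c (688,250)), and the purple and white ones are look-alikes. The bore mouth is at crop c (260,125).

```bash
python3 - <<'E'
from h import *; from plant import r
T=load('top0');S=load('scene0')
c=lambda u,v:((u+.5)/4.4-.5+280,(v+.5)/4.4-.5+120)
d=lambda u,v:((u+.5)/4.8-.5+275,(v+.5)/4.8-.5+170)
f=lambda u,v:(u/1.25,v/1.25)
def two(n,a,b):
    p,e=tri([ray(T,a),ray(S,b)]);print(n,p.round(1),np.round(e,1))
two('knob top',c(705,386),d(637,211))
two('bar',c(689,250),d(672,165))
two('block near R top corner',c(747,443),d(668,297))
two('disc left',f(605,275),f(542,252))
two('cabinet corner',f(343,205),f(368,182))
two('face top left end(+y)',c(148,212),d(234,68))
two('block mouth',c(260,125),d(372,88))
print('knob@73',atz(T,c(705,386),73))
print('bore@46',atz(T,c(260,125),46))
L=[atz(T,c(*q),38)[:2] for q in((187,44),(139,176),(88,311))];R=[atz(T,c(*q),38)[:2] for q in((377,105),(331,240),(284,377))]
print(np.round(L,1),np.round(R,1),'mid',np.round((np.mean(L,0)+np.mean(R,0))/2,1),np.linalg.norm(np.mean(L,0)-np.mean(R,0)))
for q in(L,R): v=q[2]-q[0];print('yaw',np.degrees(np.arctan2(v[1],v[0])))
v=np.mean(R,0)-np.mean(L,0);print('yaw y',np.degrees(np.arctan2(v[1],v[0]))-90)
print('face mid@63',atz(T,c(225,240),63))
print('blk len',[atz(T,c(*q),45).round(1) for q in((640,222),(718,214),(745,445),(640,458))])
from scipy.spatial.transform import Rotation as Ro
q=r.get_tool_rot();M=Ro.from_quat(np.r_[q[1:],q[0]]).as_matrix();W=load('wrist0')
C,dd=ray(W,(320,200),True);print('tool',M.round(3),'cam in tool',(M.T@(C-r.get_position())).round(1),(M.T@dd).round(2))
E
```

```text
knob top [ 515.2 -254.6   73.4] [0.5 0.5]
bar [ 574.8 -241.9   68.7] [0.5 0.5]
block near R top corner [ 498.9 -279.9   47.9] [0.1 0.1]
disc left [ 490.1 -319.2  128.9] [3.2 3.2]
cabinet corner [523.5  54.2 158. ] [1.7 1.7]
face top left end(+y) [554.6  -7.4  64. ] [0.4 0.4]
block mouth [610.4 -51.5  44.8] [3.1 3.1]
knob@73 [ 515.05109025 -254.23255695   73.        ]
bore@46 [607.93184339 -49.12912666  46.        ]
[[643.4 -10. ]
 [578.    1. ]
 [512.9  12.8]] [[628.5 -99.7]
 [562.5 -88.6]
 [497.4 -77.5]] mid [570.4 -43.7] 91.19288281637101
yaw 170.0781013598676
yaw 170.3869824756378
yaw y -189.65302315860026
face mid@63 [548.11487209 -42.78115417  63.        ]
blk len [array([ 590.9, -222.7,   45. ]), array([ 600.2, -256.5,   45. ]), array([ 498.5, -279.6,   45. ]), array([ 485.4, -235.3,   45. ])]
tool [[ 0.253 -0.    -0.967]
 [ 0.967 -0.002  0.253]
 [-0.002 -1.    -0.   ]] cam in tool [   0.6 -143.1   67.7] [ 0.    0.96 -0.26]
```

```bash
cat >> h.py <<'E'
from scipy.spatial.transform import Rotation as Ro
YAW=np.radians(170.3)
def quat(yaw=YAW):
    z=np.array([np.cos(yaw),np.sin(yaw),0]);y=np.array([0,0,-1.]);x=np.cross(y,z)
    q=Ro.from_matrix(np.c_[x,y,z]).as_quat();return [float(v) for v in (q[3],q[0],q[1],q[2])]
XJ=np.array([np.cos(YAW),np.sin(YAW),0]);YJ=np.array([-np.sin(YAW),np.cos(YAW),0])
E
python3 - <<'E'
from h import *; from plant import r
B=np.array([608,-49,46.]);P=np.array([515,-254.4,73.]);out=[]
p=np.array(r.get_position());r.servo_line([p[0]+100,p[1]-50,300])
def view(t,tgt,n):
    r.movep(list(t),quat());s=snap(r,'wrist',n);u,v=map(round,proj(s,tgt,True));u0=min(max(u-100,0),440);v0=min(max(v-75,0),250)
    print(n,r.get_time_s(),np.round(r.get_position(),1),'crop0',u0,v0,'pred',u,v)
    out.append(cv2.resize(s['color'][v0:v0+150,u0:u0+200,::-1],None,fx=2,fy=2,interpolation=cv2.INTER_CUBIC))
view((608,-40,280),B,'wA0')
view((608,-49,170),B,'wA');view((590,-105,170),B,'wB')
view((515,-200,190),P,'wC');view((515,-254,190),P,'wD')
cv2.imwrite('pics/m.png',np.vstack([np.hstack(out[1:3]),np.hstack(out[3:5])]))
E
```

```text
wA0 3.9167 [608.2 -38.7 279.9] crop0 210 99 pred 310 174
wA 4.4833 [609.7 -48.9 171.6] crop0 218 119 pred 318 194
wB 4.8833 [ 591.6 -105.7  172.4] crop0 284 125 pred 384 200
wC 5.4917 [ 516.4 -198.7  190.5] crop0 157 130 pred 257 205
wD 5.875 [ 516.1 -252.9  189.7] crop0 218 120 pred 318 195
```

View pics/m.png

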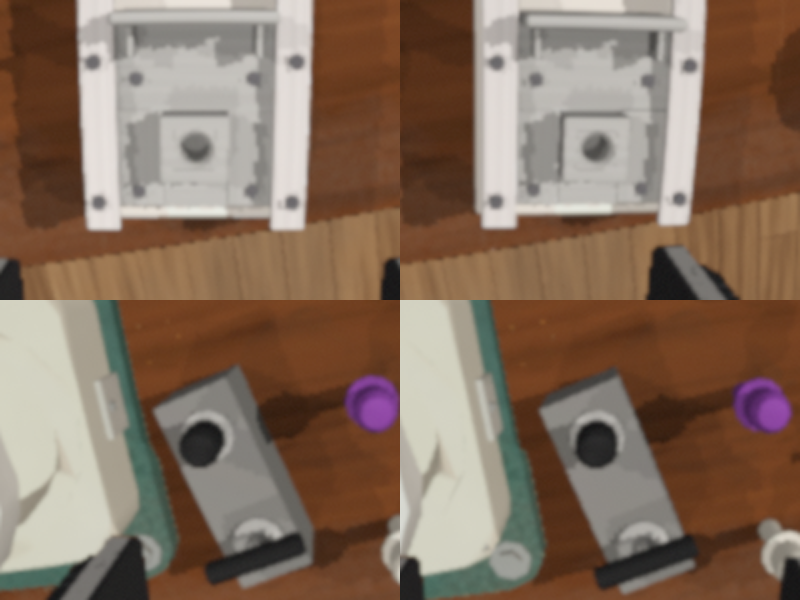

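The mosaic shows the bore mouth at (196,147) in view A and (597,147) in view B, squarely aligned with the tool. The knob is at (202,444) in view C and (597,444) in view D, with the bar pin well clear at (645,560).

```bash
python3 - <<'E'
from h import *
W={n:load(n) for n in('wA','wB','wC','wD')};T=load('top0')
c=lambda u,v:((u+.5)/4.4-.5+280,(v+.5)/4.4-.5+120)
o=dict(wA=(218,119),wB=(284,125),wC=(157,130),wD=(218,120))
m=lambda n,u,v:(o[n][0]+u/2-.25,o[n][1]+v/2-.25)
R=lambda n,u,v:ray(W[n],m(n,u,v),True)
Z=lambda n,u,v,z:atz(W[n],m(n,u,v),z,True).round(1)
print('bore',tri([R('wA',196,147),R('wB',197,147),ray(T,c(260,125))]),tri([R('wA',196,147),R('wB',197,147)])[0],Z('wA',196,147,46),Z('wB',197,147,46))
print('knob',tri([R('wC',202,144),R('wD',197,145),ray(T,c(705,386))]),Z('wC',202,144,73),Z('wD',197,144,73))
print('collar',Z('wC',211,137,48),Z('wD',197,138,48))
for z,q in((46,((161,113),(229,113),(229,182),(161,182))),(38,((99,202),(93,62),(292,202),(297,62)))): 
    print(z,[Z('wA',*k,z)[:2] for k in q])
E
```

```text
bore (array([606.9137793 , -50.12638877,  46.0690156 ]), [np.float64(0.6156852218230373), np.float64(0.7637132298991318), np.float64(1.367086304088819)]) [606.69908353 -50.57925442  45.05610154] [606.4 -50.5  46. ] [606.4 -50.7  46. ]
knob (array([ 515.73811265, -256.01519543,   62.42703895]), [np.float64(1.0795045377635737), np.float64(0.6962325077703561), np.float64(1.7744698743478646)]) [ 512.1 -253.2   73. ] [ 512.  -255.3   73. ]
collar [ 515.4 -254.3   48. ] [ 515.2 -256.1   48. ]
46 [array([588.7, -63. ]), array([593.7, -33.6]), array([625. , -38.6]), array([619.8, -68.9])]
38 [array([ 626.9, -100.9]), array([561.6, -89.8]), array([642.4, -10.8]), array([5.772e+02, 4.000e-01])]
```

```bash
python3 - <<'E'
from h import *; from plant import r
r.command_gripper(48,30)
r.movep([515,-255,110],quat());r.servo_line([515,-255,51],velocity=60);r.hold(.2)
print(np.round(r.get_position(),1),np.round(r.get_ft_force(),1))
r.command_gripper(0,30);r.hold(.2)
print(r.get_width(),np.round(r.get_position(),1),np.round(r.get_ft_force(),1))
r.servo_line([515,-255,150],velocity=80);r.hold(.4)
print(r.get_width(),np.round(r.get_position(),2),np.round(r.get_ft_force(),1),r.get_time_s())
s=snap(r,'wrist','g');x=r.get_position()
print('pred tip',proj(s,np.array(x)-[0,0,43.5],True),'pred collar',proj(s,np.array(x)-[0,0,6],True))
r.servo_line([515,-255,160],velocity=80)
crop('g',220,150,420,300,3,'g1')
crop('g',220,200,420,350,3,'g2')
E
```

```text
[ 515.2 -255.1   51.4] [ 0.4  0.5 -0.4]
18.007536808248297 [ 515.1 -255.1   51.3] [-0.6  0.5  4.6]
18.098598431328835 [ 514.92 -255.02  149.86] [ 0.  -0.8 -0.1] 10.4333
pred tip (np.float64(317.7117205039355), np.float64(225.13434251074787)) pred collar (np.float64(317.50382274482433), np.float64(249.29912374923796))
```

View pics/g2.png

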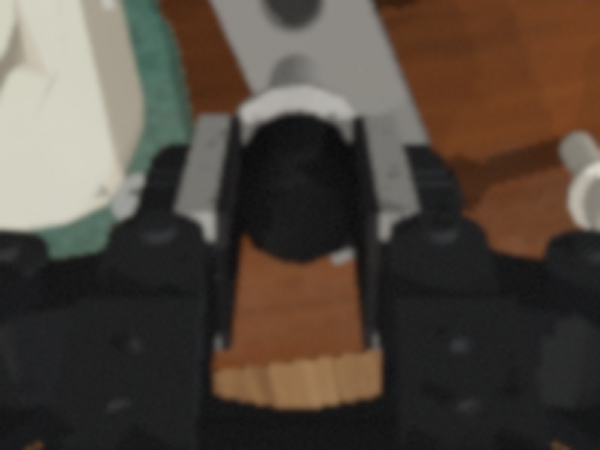

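```bash
python3 - <<'E'
from h import *
s=load('g');x=np.array([514.92,-255.02,149.86]);g=lambda p:tuple(round((a-b+.5)*3-.5) for a,b in zip(proj(s,p,True),(220,200)))
for off in(-2,0,2):
    y=x+XJ*off;Z=np.array([0,0,1])
    print(off,'tip rim r5',g(y-Z*43.5+XJ*5),'shank r6',g(y-Z*42+XJ*6),'collar underside rim',g(y-Z*6+XJ*13),'collar sides',g(y-Z*3+YJ*13),g(y-Z*3-YJ*13),'knob top c',g(y+22*Z), 'knob top back rim',g(y+22*Z-XJ*10))
E
```

```text
-2 tip rim r5 (294, 63) shank r6 (294, 61) collar underside rim (293, 90) collar sides (219, 166) (368, 166) knob top c (293, 238) knob top back rim (293, 293)
0 tip rim r5 (294, 54) shank r6 (294, 52) collar underside rim (293, 79) collar sides (218, 155) (369, 155) knob top c (293, 226) knob top back rim (293, 282)
2 tip rim r5 (294, 45) shank r6 (294, 43) collar underside rim (293, 68) collar sides (218, 145) (369, 145) knob top c (293, 214) knob top back rim (293, 271)
```

The pin is held centred: the tip rim is at crop (293,53) against (294,54) predicted. Next I'll move over the bore and look again just above it.

```bash
python3 - <<'E'
from h import *; from plant import r
r.servo_line([515,-255,175],velocity=120)
r.servo_line([606.6,-50.6,160],quat(),velocity=200);r.servo_line([606.6,-50.6,98],velocity=80);r.hold(.4)
x=np.array(r.get_position());print(x.round(2),np.round(r.get_ft_force(),1),r.get_width(),r.get_time_s())
s=snap(r,'wrist','k');Z=np.array([0,0,1.])
g=lambda p:tuple(round((a-b+.5)*4-.5) for a,b in zip(proj(s,p,True),(235,160)))
b=np.array([606.6,-50.6,46]);print('tip rim',g(x-Z*43.5+XJ*5),'bore c',g(b),'bore rim front',g(b+XJ*8.75),'sides',g(b+YJ*8.75),g(b-YJ*8.75),'block corners',g(b+XJ*15+YJ*15),g(b+XJ*15-YJ*15))
crop('k',235,160,415,300,4,'k1')
E
```

```text
[606.72 -50.58  98.27] [ 0.6 -0.6 -0.1] 18.365088304203766 13.6333
tip rim (332, 232) bore c (332, 243) bore rim front (332, 193) sides (280, 243) (385, 243) block corners (240, 156) (424, 156)
```

View pics/k1.png

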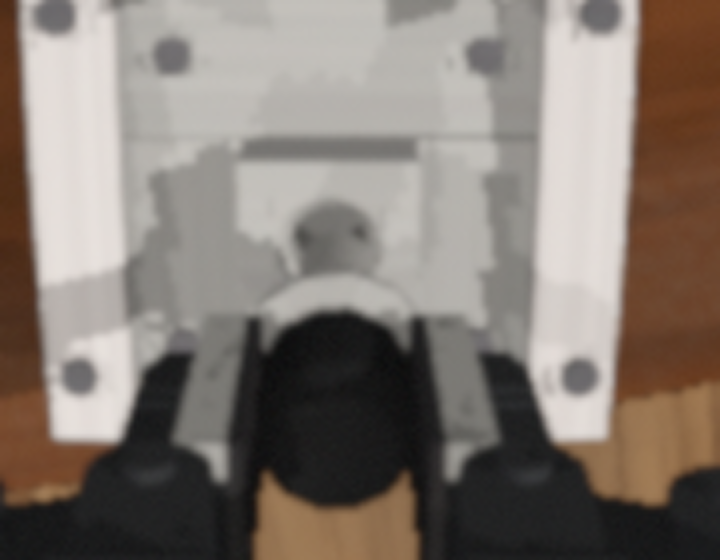

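The tip is over the bore: the shank centre is at (336,~235) and the bore spans 293–380 with its front rim at v≈200. The bore lies about 0.7 mm farther back than I assumed, so I'll correct for that and lower with force checks.

```bash
python3 - <<'E'
from h import *; from plant import r
p=np.array([606.6,-50.6,98])-XJ*.7
r.servo_line(list(p),velocity=30);r.hold(.2);f0=np.array(r.get_ft_force());print('f0',f0.round(1))
z=92.
while z>62:
    p[2]=z;r.servo_line(list(p),velocity=25)
    f=np.array(r.get_ft_force())-f0;x=np.array(r.get_position())
    if abs(f).max()>2 or int(z)%5==0: print(z,x.round(1),f.round(1))
    if f[2]>6 or np.hypot(*f[:2])>12: break
    z-=1
print(z,f.round(1),r.get_width(),r.get_time_s())
E
```

```text
f0 [-0.7 -0.1 -0.6]
90.0 [607.3 -50.7  90. ] [ 0.4 -1.  -0.1]
85.0 [607.3 -50.9  85. ] [ 0.8 -1.   0.2]
81.0 [607.3 -50.9  80.9] [ 0.8 -2.3 -0.8]
80.0 [607.3 -50.8  79.9] [ 1.5 -1.3 -0.1]
79.0 [607.3 -50.8  78.9] [-0.4 -2.5  0. ]
78.0 [607.3 -50.8  77.9] [ 0.6 -2.5 -0.6]
77.0 [607.2 -50.9  76.9] [ 1.3 -2.7 -0.6]
76.0 [607.3 -50.8  75.9] [ 0.9 -3.   0.5]
75.0 [607.3 -50.8  74.9] [ 0.9 -2.4  0.3]
74.0 [607.3 -50.8  73.9] [ 0.3 -2.5 -0.1]
73.0 [607.3 -50.8  72.9] [ 1.2 -2.9 -0. ]
72.0 [607.3 -50.8  71.9] [-0.3 -3.1  0.2]
71.0 [607.3 -50.8  70.9] [ 1.3 -3.   0.2]
70.0 [607.3 -50.8  69.9] [ 0.2 -3.6  1.1]
69.0 [607.3 -50.8  68.9] [ 1.  -4.2  1.6]
68.0 [607.3 -50.8  67.9] [ 1.3 -3.  -0. ]
67.0 [607.3 -50.8  66.9] [ 0.6 -3.5  0.7]
66.0 [607.2 -50.8  65.9] [ 1.2 -4.   0.8]
65.0 [607.3 -50.8  64.9] [-0.1 -4.4 -0.4]
64.0 [607.3 -50.8  63.9] [ 1.  -3.8 -0.3]
63.0 [607.4 -50.8  63.2] [-0.2 -3.5  3.6]
62.0 [-0.2 -3.5  3.6] 18.397117780896327 21.775
```

The pin is in the bore with its tip on the plate (TCP 63.2, 62.9 expected). Next I'll release it, get behind the guide block with shut fingers, and push along the jig's x until the force rises.

```bash
cat > push.py <<'E'
from h import *; from plant import r
b=np.array([607.4,-50.9,0]);Z=np.array([0,0,1.])
r.command_gripper(46);r.servo_line(list(b+Z*110),velocity=120)
r.servo_line(list(b-XJ*33+Z*110),velocity=120);r.command_gripper(0)
r.servo_line(list(b-XJ*33+Z*38),velocity=100);r.hold(.15)
f0=np.array(r.get_ft_force());print('t',r.get_time_s(),f0.round(1),np.round(r.get_position(),1),r.get_width())
ts=r.get_time_s();d=-33.;contact=None;hit=0
while d<28 and r.get_time_s()<47:
    d+=1 if (contact is None or d-contact<10) else .7
    r.servo_line(list(b+XJ*d+Z*38),velocity=15)
    f=np.array(r.get_ft_force())-f0;F=-f@XJ
    if contact is None and F>2: contact=d
    print(round(d,1),F.round(1),end=' | ')
    if abs(f).max()>20 or F>8: break
print('\ncontact',contact,'d',d,f.round(1),r.get_time_s(),np.round(r.get_position(),1))
snap(r,'wrist','p')
snap(r,'top','pt')
E
python3 push.py
```

```text
t 24.6417 [ 0.4 -0.2  0.2] [640.6 -56.6  38.8] 0.06905742298932631
-32.0 -0.1 | -31.0 -0.3 | -30.0 -0.5 | -29.0 -0.3 | -28.0 -0.6 | -27.0 -0.2 | -26.0 -1.0 | -25.0 1.8 | -24.0 3.2 | -23.0 3.4 | -22.0 3.4 | -21.0 3.5 | -20.0 1.9 | -19.0 2.7 | -18.0 2.3 | -17.0 3.0 | -16.0 2.8 | -15.0 3.0 | -14.0 3.6 | -13.3 3.1 | -12.6 2.8 | -11.9 2.5 | -11.2 3.0 | -10.5 3.0 | -9.8 3.2 | -9.1 2.9 | -8.4 2.5 | -7.7 3.7 | -7.0 2.7 | -6.3 3.1 | -5.6 2.2 | -4.9 2.9 | -4.2 2.4 | -3.5 2.1 | -2.8 2.4 | -2.1 2.0 | -1.4 2.2 | -0.7 2.2 | -0.0 1.6 | 0.7 2.1 | 1.4 2.4 | 2.1 3.0 | 2.8 2.9 | 3.5 4.7 | 4.2 5.6 | 4.9 6.6 | 5.6 6.5 | 6.3 8.4 | 
contact -24.0 d 6.299999999999996 [ 8.3 -1.6 -6.1] 36.6417 [604.4 -50.4  38.2]
```

```bash
python3 - <<'E'
from h import *
a=load('p');b=np.array([607.4,-50.9,0])+XJ*29
u,v=map(round,proj(a,b+[0,0,60],True));print(u,v)
x=a['color'][max(0,v-75):max(0,v-75)+150,max(0,u-70):max(0,u-70)+140,::-1]
t=load('pt');u,v=map(round,proj(t,b+[0,0,60]));y=t['color'][v-40:v+60,u-50:u+50,::-1]
cv2.imwrite('pics/q.png',np.hstack([cv2.resize(x,(420,450),interpolation=cv2.INTER_CUBIC),cv2.resize(y,(380,450),interpolation=cv2.INTER_CUBIC)]))
E
```

```text
317 220
```

View pics/q.png

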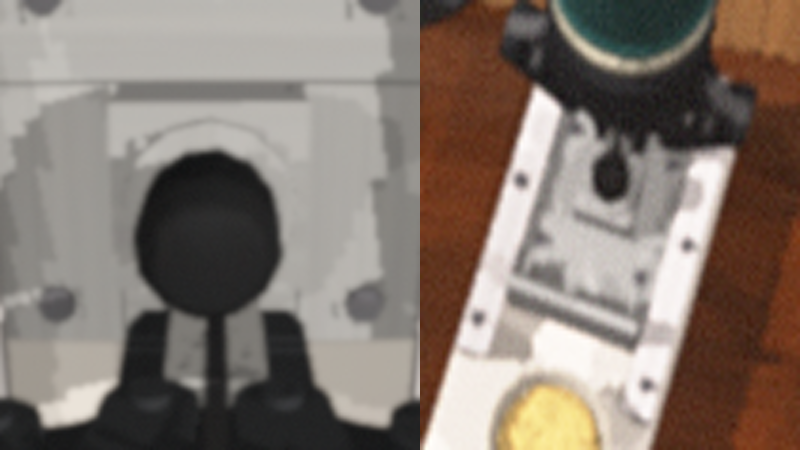

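The collar appears to lie on the block: its arc, top at (210,120), shows no gap, and the block edge is at v≈100. I'll back off to take the side load away and check the height by measurement.

```bash
python3 - <<'E'
from h import *; from plant import r
b=np.array([607.4,-50.9,0]);Z=np.array([0,0,1.])
r.servo_line(list(b-XJ*12+Z*38.5),velocity=40);r.servo_line(list(b-XJ*12+Z*160),velocity=150);r.hold(.2)
r.servo_line(list(b-XJ*2+YJ*50+Z*160),velocity=150);r.hold(.2)
s=snap(r,'wrist','z');S=snap(r,'scene','zs');print(r.get_time_s(),np.round(r.get_ft_force(),1))
a=load('p')
g=lambda p:tuple(round((q-w+.5)*3-.5) for q,w in zip(proj(a,p,True),(247,145)))
# stop centre from block's front edge (top) in 'p' : v=100
for d in(26,27,28,29,30):
    c=b+XJ*d;print(d,'blk edge',g(c+XJ*15+46*Z),'collar low',g(c+XJ*13+48.5*Z),'collar high',g(c+XJ*13+59.5*Z),'knob w low',g(c+YJ*10+68*Z)[0]-g(c-YJ*10+68*Z)[0],'high',g(c+YJ*10+79*Z)[0]-g(c-YJ*10+79*Z)[0])
c=b+XJ*28;u,v=map(round,proj(s,c+60*Z,True));u2,v2=map(round,proj(S,c+60*Z));print(u,v,u2,v2)
cr=lambda im,u,v,h,w,k:cv2.resize(im[max(0,v-h):max(0,v-h)+2*h,max(0,u-w):max(0,u-w)+2*w,::-1],None,fx=k,fy=k,interpolation=cv2.INTER_CUBIC)
cv2.imwrite('pics/y.png',np.hstack([cr(s['color'],u,v,50,50,4),cr(S['color'],u2,v2,50,50,4)]))
E
```

```text
39.3 [-0.4 -0.1  0.5]
26 blk edge (212, 120) collar low (212, 137) collar high (211, 156) knob w low -152 high -167
27 blk edge (212, 113) collar low (212, 130) collar high (211, 149) knob w low -153 high -167
28 blk edge (212, 107) collar low (212, 124) collar high (211, 142) knob w low -154 high -167
29 blk edge (212, 100) collar low (212, 117) collar high (211, 135) knob w low -154 high -169
30 blk edge (212, 93) collar low (212, 110) collar high (211, 127) knob w low -154 high -169
378 165 342 186
```

View pics/y.png

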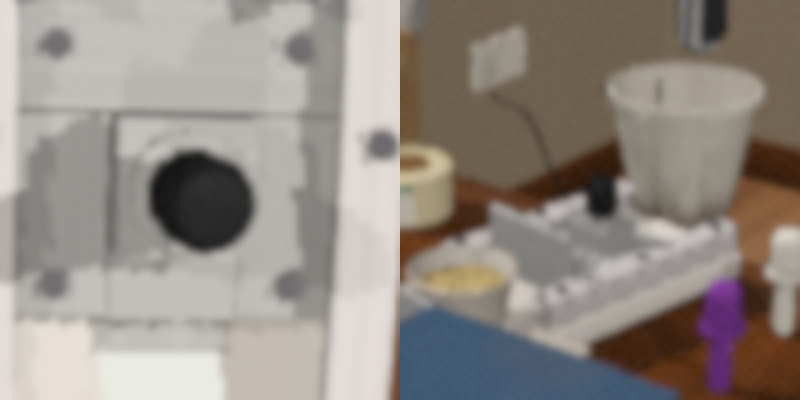

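The views agree: the collar front is at v≈120 (117 if down, 135 if up), and in the scene view the knob sits directly on the block. I'll do one numeric check of the knob height, then hand in.

```bash
python3 - <<'E'
from h import *; from plant import r
S=load('zs');s=load('z');b=np.array([607.4,-50.9,0])+XJ*28.5
o=lambda p:[((q-w+.5)*4-.5).round() for q,w in zip(proj(S,p),(292,136))]
print('knob top low',o(b+[0,0,73.9]),'high',o(b+[0,0,85]),'knob foot low',o(b+[0,0,49]),'high',o(b+[0,0,60]))
p=tri([ray(S,(342,136+178/4)),ray(s,(378-50+205/4,165-50+200/4),True)]);print(p)
if p[0][2]<80: r.sign_off();print('signed',r.get_time_s())
E
```

```text
knob top low [np.float64(202.0), np.float64(180.0)] high [np.float64(202.0), np.float64(163.0)] knob foot low [np.float64(202.0), np.float64(217.0)] high [np.float64(202.0), np.float64(201.0)]
(array([576.90389066, -47.60355028,  75.34399609]), [np.float64(0.21402380749497615), np.float64(0.21402380749505137)])
the job is handed in; nothing more can be done
the job is handed in; nothing more can be done
```

The job is handed in, and my checks indicate the round-knobbed pin is locked in the blind hole with its collar down on the stop. `sign_off` reports no verdict, so this rests on my own measurements.

- **Pin into bore:** I took the round black-knobbed pin from the block and lowered it into the stop's bore. It met the plate with about 4 N at TCP height 63.2 mm (62.9 expected), and I released it there.
- **Sliding the stop:** I pushed the guide block towards the pot with shut fingers, against a drag of about 3 N. The stop came up solid after roughly 27–29 mm, and I ended the push at 8.4 N. I then backed off and raised the gripper clear; the wrist force read about zero.

Checks before handing in:
- **Knob height:** the knob top triangulated to 75 mm, against 74 expected if the pin is down and 85 if it is up.
- **Collar:** its front edge in the wrist picture was at row 120, against 117 expected if down and 135 if up.
- **Knob width:** it measured about 143 px, against 154 expected if down and 167 if up. That is smaller than either, but clearly nearer to down.
- **Scene camera:** the knob sits directly on the block with no gap.
- **Time:** about 39 s of the 56 s was used at my last reading.

One early knob measurement disagreed: the three-view fit gave 62 mm against 73 mm, because I had picked the middle of the dark blob. I grasped by the collar position instead. I did not re-measure the bar-headed pin, the pots or the label roll at the end; no contact with them was intended, and no unexpected forces showed.

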